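# Set the jaw gauge with its thumbwheel

## Task

The sample-holder gauge on the worktop is open too wide. With a fingertip on top of its black knurled thumbwheel, roll the wheel until the jaw has closed so far that the jaw's pointer stands right at the red gauge mark, then take the finger away. Move the jaw only by the wheel: do not touch the jaw or the red mark, do not lift or shift the gauge, and leave the things around it where they are.

Things in the scene. Friction and masses are not known exactly. Their poses are not given: they have to be found in the camera images.
- gauge: grey steel gauge, loose on rubber feet, 3 kg; base plate 90 x 245 mm, 11 mm high. Origin at its underside near the plate's middle, z up, y along its length: thumbwheel between two blue cheeks (tops 56 mm high) at the +y end, fixed aluminium jaw (55 mm high, face at y = -59 mm) at the -y end, moving jaw between them on rods, white scale strip along the front (-x) edge.
- wheel: black knurled thumbwheel, radius 32 mm, 20 mm wide; origin at its centre, 48 mm above the worktop, axle along the gauge's x. Rolling its top towards the gauge's -y (towards the jaws) closes the jaw, the other way opens it: 32 mm of rolling at the rim moves the jaw 10 mm. It turns stiffly (1.5 to 2 N at the rim) and stays where it is left.
- wheel_top (a point): highest point of the wheel, 80 mm above the worktop, at (0, 85, 80) mm in the gauge's frame; does not turn with the wheel. The wheel is rigid and turns by finger friction: press on it with about 5 to 20 N and drag along the gauge's y, following the rim's arc (15 mm before or behind the top the rim is 3.7 mm lower); strokes of 20 to 30 mm suit it.
- jaw: moving aluminium jaw, 52 x 25 x 38 mm, top at z = 55 mm; origin at its centre, y = +32.5 mm in the gauge's frame at the start. It slides along the gauge's -y as it closes (travel at most 50 mm). Not to be touched.
- pointer (a point): tip of the jaw's black and yellow pointer over the white scale on the gauge's front edge; moves with the jaw.
- mark (a point): tip of the red gauge mark on the gauge's front edge, pointing at the scale; at the start 14 to 28 mm from the pointer towards the gauge's -y. Axes as the gauge's. The setting is right when pointer and mark have the same y (within 2.5 mm, the width of either line) in the gauge's frame.
- rider: the red rider that carries the mark, 12 x 12 x 12 mm, origin at its middle; stiff on its rail, not to be touched.
- petri_dish: loose petri dish, 60 mm across, 14 mm high, origin under its centre; bystander.
- red_cap_bottle: loose amber reagent bottle with red cap, 44 mm across, 104 mm high, origin under its centre; bystander.
- black_stopper: loose black rubber stopper, 25 mm across and high, origin under its centre; bystander.

How it is judged:
On the way:
1. a fingertip on the wheel has rolled the jaw at least 6 mm towards closing (contact force between the fingers and wheel above 0.5 N and y of jaw in the frame of gauge below 0.0265 m), for 0.05 s.
At the end, for the whole second after the job is handed in: the jaw's pointer is within 2.5 mm of the red mark along the scale, the jaw is at rest and the gauge stands flat on the worktop (y of pointer in the frame of mark between -0.0025 and 0.0025 m and linear speed of jaw below 0.003 m/s and angle between gauge's own z axis and vertical below 0.03 rad and height (world z) of gauge below 0.004 m); the robot touches nothing.
It fails at once if the jaw was touched (over 1 N) (contact force between any of the fingers, the arm and jaw above 1 N).
It fails at once if the red mark was touched (over 1 N) (contact force between any of the fingers, the arm and rider above 1 N).
It fails at once if the gauge was lifted, tipped or shifted more than 15 mm (distance of gauge from where it was at the start of the episode above 0.015 m or angle between gauge's own z axis and vertical above 0.1 rad or height (world z) of gauge above 0.006 m).
It fails at once if a bystander was moved more than 15 mm (distance of any of petri_dish, red_cap_bottle, black_stopper from where it was at the start of the episode above 0.015 m).
It also fails if it takes over 64 s, if anything falls off the work surface, if the arm or the gripper's body presses on something with over 40 N, if the wrist force passes 120 N, or if a joint passes its speed limit or range.

## Robot

A 6-joint arm with a two-finger parallel gripper is mounted at the origin on a cart in front of the work surface, level with it; the furniture and walls round the work are solid. World frame = base frame: x ahead of the robot, y to its left, z up, the work surface at z = 0. Lengths are in m, angles in rad, forces in N, time in s.
With the tool pointing down it reaches from about 0.425 to 0.95 m from the base axis. Payload 3.5 kg.
Tool frame: the origin (TCP) lies between the finger pads; the fingertips stand 22 mm ahead of it and the grasp point (between the pads) lies 3 mm ahead of it (ctrl.nose_length is the z of the fingertips in the tool frame, in m); z points along the fingers, y is the line along which they close (so a half turn about z gives the same grasp; the last joint's range is limited). The gripper opens to 85 mm and grips with 20 to 120 N. Pads are 22 mm wide; open, the fingers measure 114 mm over their backs; the gripper's body (76 mm by 85 mm) begins 54 mm behind the grasp point. The pads swing forward as they close: fully open they stand 13 mm farther back than shut.
Start: joints at [-1.288, 0.286, 1.577, -0, 1.279, -0.15], TCP at [0.283, -0.613, 0.253] pointing down, gripper open.
Joint ranges: [-2.77, 2.77], [-0.9, 2.22], [0.21, 2.48], [-1.53, 4.67], [0.24, 2.81], [-2.84, 2.84]. Speed limits (rad/s): [2.79, 2.79, 3.14, 3.14, 3.14, 3.14].

## Interface

Orientations are given as a unit quaternion [x, y, z, w].
In Python, from plant import ctrl gives the robot as it stands. The module is installed in compiled form; this text tells all that it offers.
- The arm moves only by the tool send_rows, never from a script. Its argument "rows" is text: rows parted by semicolons, each of 7 numbers parted by spaces: the turn, a rotation vector about the tool's x, y, z in a scale on which 1.0 is 4 rad, then the shift along the tool's x, y, z in parts of the range, where 1.0 means 1000 mm, then the opening, from -1 (shut) to 1 (fully open). A call has 1 to 8 rows; each row is the pose to reach, as a shift and turn from the pose commanded when the call began, along the tool's axes at that moment; what a row does not reach only later rows make up. A row lasts 1/8 s, in which the tool goes at most 62.5 mm and 10.7 degrees, less where a joint would pass 70% of its speed; a pose out of reach is approached as far as the arm can. A shift or turn number past 1, either way, is cut back to 1. A call with a gripper value outside its range is refused whole. The fingers move at their own pace and stop on an object; "grip_force" is the grip in N (left out, the last holds). Time passes only in rows, so rows that repeat a pose let the fingers close. It gives the time, the measured TCP pose, the force, the opening and the grip force at its end, in the units of the state.
- ctrl.get_state(): the state, without advancing time (a new reading comes with each control period).
- ctrl.read_camera(name): name is "side" or "top" or "wrist"; returns a dict with "color" (480x640x3 uint8, red, green, blue), "fx", "fy", "cx", "cy" (pixels), "D" ([k1, k2, p1, p2, k3] as OpenCV has them; the pictures are not rectified), "extrinsics" (4x4, takes a point from world to camera coordinates). Camera axes: x right, y down, z forward; pixel columns grow to the right and rows downward; lengths in m; the calibration is good to about 2 mm. A picture is of the moment at which its call begins. There is no depth.
- ctrl.sign_off(): hands the job in; it is judged then, once.
Trained networks look in a picture, given as the dict that the camera call returned (one of the last four; its "shot" number tells which), for a name from the list of things; names that differ only in an ending like _2 or _b are one class to them, and where a whole thing is asked for, a point or a joint stands for the part that bears it (a point fixed in the world has none). Each returns a list of dicts, best first, with "p" (0 to 1); they miss things now and then, are a little off and sometimes report something else, mostly with a low value. They report only what shows in the picture. A call takes as long as a camera call.
- ctrl.look_for(picture, target): "position" ([x, y, z] in m, in the coordinates of the camera as it stood for that picture, good to about 4 mm: the middle of the surface that is visible of it).
The state is a dict: "time": time; "qpos": joint angles; "dq": joint speeds; "joint_efforts": joint torques, N m; "eef_pos": TCP position; "tcp_rot": TCP orientation; "contact_force": force on the tool from outside, world axes, zero at the start; "wrist_torque": the same for the moment, N m; "opening": opening from 0.0 (shut) to 1.0 (fully open); "finger_force": force on a finger pad.
Only numpy, scipy, OpenCV 4.12 (cv2) and the standard library are available. Lean on these libraries where they do the work, as an engineer would, in place of code of your own. Each camera call takes 0.05 s, during which the arm holds its last target. There are 200 camera calls.

## Working session

There is one attempt and no reset: what is moved stays moved. The work goes in short steps, Python scripts to look and compute and a tool call to move; the robot and the scene stay as the last step left them, time stands still between calls to the robot, and variables do not carry over. Pictures are saved under pics/ and viewed, at most 10 in all, crops included, and the job is handed in when it is done.

Besides the shell and the picture viewer there is one more tool, called after "Request:" as name(argument=value, ...) on one line, values as JSON. send_rows: Moves the arm, as the interface text tells. Its arguments: {"type":"object","properties":{"rows":{"type":"string"},"grip_force":{"type":"number"}},"required":["rows"]}

```bash
mkdir -p pics; cat > h.py <<'E'
import numpy as np, cv2
from plant import ctrl
def world(pic,p):
    T=np.array(pic["extrinsics"]); return np.linalg.inv(T)@np.append(p,1)
def find(pic,names):
    for n in names:
        for d in ctrl.look_for(pic,n)[:2]:
            print(n,round(d["p"],2),np.round(world(pic,d["position"])[:3]*1000,1))
def save(pic,f): cv2.imwrite("pics/"+f,pic["color"][:,:,::-1])
def K(pic): return np.array([[pic["fx"],0,pic["cx"]],[0,pic["fy"],pic["cy"]],[0,0,1]]),np.array(pic["D"])
def proj(pic,P):
    k,D=K(pic);T=np.array(pic["extrinsics"])
    return cv2.projectPoints(np.array(P,float).reshape(-1,3),cv2.Rodrigues(T[:3,:3])[0],T[:3,3],k,D)[0].reshape(-1,2)
def ray(pic,uv,z):
    k,D=K(pic);T=np.linalg.inv(np.array(pic["extrinsics"]))
    n=cv2.undistortPoints(np.array(uv,float).reshape(-1,1,2),k,D).reshape(-1,2)
    d=np.c_[n,np.ones(len(n))]@T[:3,:3].T; o=T[:3,3]
    return o+d*((z-o[2])/d[:,2])[:,None]
E
python3 - <<'E'
from h import *
for c in ["top","side"]:
    p=ctrl.read_camera(c); save(p,c+"1.png"); print(c, np.round(world(p,[0,0,0])[:3],3))
    find(p,["gauge","wheel","wheel_top","jaw","pointer","mark","rider","petri_dish","red_cap_bottle","black_stopper"])
s=ctrl.get_state(); print(s["eef_pos"],s["tcp_rot"],s["opening"],ctrl.nose_length)
E
```

```text
top [ 0.398 -0.321  0.904]
gauge 0.63 [ 526.6 -310.2   12.3]
wheel 0.65 [ 561.6 -235.7   73.8]
wheel 0.56 [ 527.8 -310.1   13.3]
wheel_top 0.56 [ 526.5 -308.8    9.4]
jaw 0.87 [ 539.3 -283.2   58.2]
pointer 0.72 [ 541.8 -281.    54.1]
mark 0.61 [ 488.3 -275.1   25.3]
rider 0.59 [ 487.7 -276.1   23.5]
petri_dish 0.6 [ 613.8 -367.7   15.8]
red_cap_bottle 0.64 [ 552.1 -459.4   74.6]
black_stopper 0.66 [ 642.1 -284.6   25.9]
side [0.519 0.4   0.558]
gauge 0.75 [ 536.  -256.    24.3]
wheel 0.96 [ 571.4 -217.9   64.1]
wheel_top 0.93 [ 533.7 -256.2   24. ]
jaw 0.65 [ 528.7 -271.4   54.9]
jaw 0.34 [ 571.7 -216.5   59.7]
pointer 0.81 [ 535.2 -271.5   54.6]
rider 0.37 [ 490.8 -269.7   20.8]
petri_dish 0.97 [ 612.9 -360.3   12.6]
red_cap_bottle 0.97 [ 565.2 -447.8   54.2]
red_cap_bottle 0.22 [ 536.3 -255.8   26.1]
black_stopper 0.76 [ 646.1 -275.8   22.6]
black_stopper 0.4 [ 536.  -257.4   22.1]
[ 0.28314617 -0.61271696  0.25333834] [ 9.76667499e-01  2.14757063e-01 -9.50034203e-06 -2.81935235e-06] 0.9980643900416192 0.022
```

View pics/top1.png

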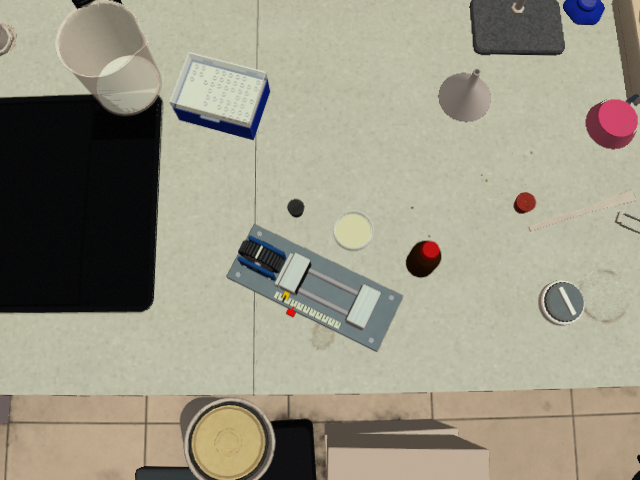

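View pics/side1.png

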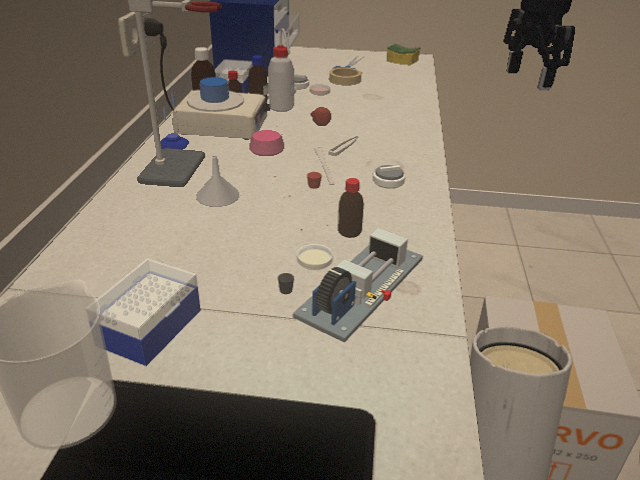

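```bash
python3 - <<'E'
from h import *
p=ctrl.read_camera("top"); c=p["color"][210:360,215:415,::-1]; cv2.imwrite("pics/crop1.png",cv2.resize(c,None,fx=4,fy=4,interpolation=cv2.INTER_CUBIC))
q=ctrl.read_camera("side"); c=q["color"][225:345,285:435,::-1]; cv2.imwrite("pics/crop2.png",cv2.resize(c,None,fx=5,fy=5,interpolation=cv2.INTER_CUBIC))
print(np.round(ray(p,[[255,224],[402,295],[378,351],[227,278]],.011)*1000,1))
w=ctrl.read_camera("wrist"); T=np.linalg.inv(w["extrinsics"]); print(np.round(T,3),w["fx"])
E
```

```text
[[ 623.8 -221.4   11. ]
 [ 514.6 -435.6   11. ]
 [ 434.8 -398.3   11. ]
 [ 543.1 -181.2   11. ]]
[[ 0.42  -0.87  -0.26   0.35 ]
 [-0.908 -0.402 -0.121 -0.582]
 [ 0.001  0.286 -0.958  0.374]
 [ 0.     0.     0.     1.   ]] 385.47027204177266
```

View pics/crop1.png

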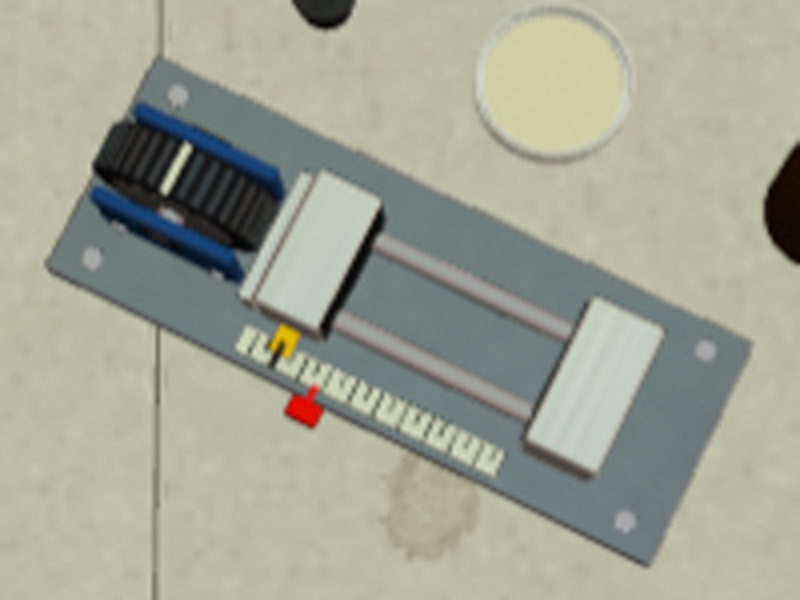

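View pics/crop2.png

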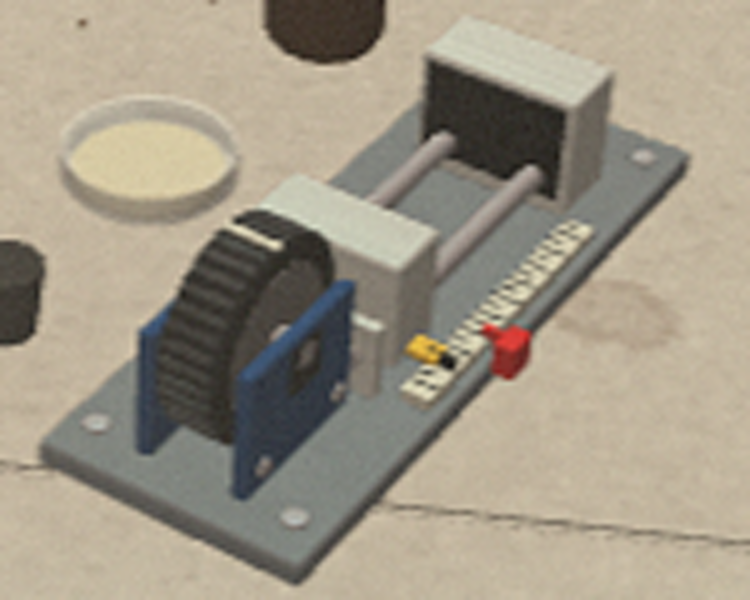

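```bash
cat >> h.py <<'E'
from scipy.optimize import least_squares
def tri(p,a,q,b):
    f=lambda X: np.r_[proj(p,X)[0]-a, proj(q,X)[0]-b]
    r=least_squares(f,[.5,-.3,.03]); return r.x,np.abs(r.fun).max()
E
python3 - <<'E'
from h import *
p=ctrl.read_camera("top");q=ctrl.read_camera("side")
t=lambda a:np.array(a)/4.+[215-.375,210-.375]
s=lambda a:np.array(a)/5.+[285-.4,225-.4]
C=np.array([[45,122.5],[45,-122.5],[-45,-122.5],[-45,122.5]])/1000
fj=np.array([[1,-59],[-1,-59]])  # fixed jaw face top edge
top=t([[158,57],[750,345],[648,566],[48,268]]); side=s([[42,453],[298,570],[688,155]])
def f(v,full=False):
    th,x,y,dy=v[:4]; R=np.array([[np.cos(th),-np.sin(th)],[np.sin(th),np.cos(th)]])
    g=lambda P,z: np.c_[(np.array(P)@R.T)+[x,y],np.full(len(P),z)]
    P=C+[0,dy]
    r=[proj(p,g(P,.011))-top+v[4:6], proj(q,g(P[[0,3,2]][:3],.011))-side+v[6:8]]
    mid=proj(p,g([[0,-.059]],.055))-t([[561.5,368.5]])+v[4:6]
    return np.r_[r[0].ravel(),r[1].ravel(),mid.ravel(),np.array(v[4:8])*.5,v[3]*100]
r=least_squares(f,[-.45,.53,-.31,0,0,0,0,0],loss='soft_l1',x_scale=[.1,.1,.1,.01,1,1,1,1]); v=r.x
print(np.round(v,4)); print(np.round(r.fun,1))
th,x,y=v[:3]; R=np.array([[np.cos(th),-np.sin(th)],[np.sin(th),np.cos(th)]])
wt=R@[0,.085]+[x,y]; print("wheel top",wt)
print("px top",proj(p,[*wt,.08]),"crop",(proj(p,[*wt,.08])-[215,210])*4,"side crop",(proj(q,[*wt,.08])-[285,225])*5)
for n,a,b in [("pointer",[274,366],[455,362]),("mark",[315,390],[485,327])]:
    X,e=tri(p,t([a])[0],q,s([b])[0]); print(n,np.round(X*1000,1),"gauge",np.round(R.T@(X[:2]-[x,y])*1000,1),e)
np.save("g.npy",[th,x,y])
# TCP target relative to present tool
S=ctrl.get_state(); from scipy.spatial.transform import Rotation as Q
A=Q.from_quat(S["tcp_rot"]).as_matrix()
print("tool shift to 40mm above wheel", A.T@(np.array([*wt,.08+.022+.04])-S["eef_pos"])*1000)
gy=np.r_[R@[0,-1],0]; print("turn", np.degrees(np.arctan2(*(A.T@gy)[[0,1]]))) 
print("gauge -y in tool",A.T@gy)
E
```

```text
[-0.47    0.5284 -0.3118  0.0046  0.372   0.7656 -0.6315  1.5158]
[-0.5 -0.6  1.3 -0.5  0.4  0.6 -1.4  0.3 -1.2 -1.5  0.4  0.5  0.7  0.1
 -0.  -0.1  0.2  0.4 -0.3  0.8  0.5]
wheel top [ 0.56688929 -0.23600417]
px top [[259.74733639 252.1155136 ]] crop [[178.98934555 168.46205439]] side crop [[256.48116284 228.33974162]]
pointer [ 508.1 -263.7   17.5] gauge [-39.9  33.6] 0.4911891991513926
mark [ 499.5 -278.6   19.8] gauge [-40.8  16.5] 0.8382917309428422
tool shift to 40mm above wheel [ 415.59637638 -223.00196233  111.31822507]
turn -51.727230608283755
gauge -y in tool [-7.85070840e-01  6.19405986e-01 -7.94521778e-07]
```

Careful with the scale: shifts go in shares of 1000 mm and turns go in shares of 4 rad. That gives: 416 mm / 1000 = 0.416, -223 mm / 1000 = -0.223, 51.7 degrees / 229.1831 = 0.2256.

Request:
send_rows(rows="0 0 0.2256 0.416 -0.223 0.04 -1;0 0 0.2256 0.416 -0.223 0.04 -1;0 0 0.2256 0.416 -0.223 0.04 -1;0 0 0.2256 0.416 -0.223 0.04 -1;0 0 0.2256 0.416 -0.223 0.04 -1;0 0 0.2256 0.416 -0.223 0.04 -1;0 0 0.2256 0.416 -0.223 0.04 -1;0 0 0.2256 0.416 -0.223 0.04 -1")

```text
time: 2.35
eef_pos: [0.5685, -0.2333, 0.2132]
tcp_rot: [0.973, -0.232, 0.0, -0.0]
contact_force: [0.9, 0.0, -0.4]
opening: 0.005
finger_force: 0.0
```

```bash
cat > st.py <<'E'
from h import *
from scipy.spatial.transform import Rotation as Q
th,x,y=np.load("g.npy"); R=np.array([[np.cos(th),-np.sin(th)],[np.sin(th),np.cos(th)]]); wt=R@[0,.085]+[x,y]
S=ctrl.get_state(); A=Q.from_quat(S["tcp_rot"]).as_matrix()
print("t",S["time"],"to wheel top (tip, tool mm)",np.round(A.T@(np.array([*wt,.102])-S["eef_pos"])*1000,1),"gauge -y in tool",np.round(A.T@np.r_[R@[0,-1],0],3),"down",np.round(A[2],3),"F",np.round(S["contact_force"],2),"op",S["opening"])
E
cat > look.py <<'E'
import sys; from st import *
w=ctrl.read_camera("wrist"); n=sys.argv[1]; save(w,n+".png")
print(proj(w,[[*wt,.08],*[[*(R@np.array(g)+[x,y]),.018] for g in [(-.04,.0336),(-.04,.0165)]]]))
E
python3 look.py w1
```

```text
t 2.35 to wheel top (tip, tool mm) [ -0.2   3.2 111.2] gauge -y in tool [-0.003  1.    -0.   ] down [ 0. -0. -1.] F [ 0.85  0.01 -0.39] op 0.004826757886003102
[[329.25188454 237.52929703]
 [387.09128478 261.78660521]
 [406.64745948 261.83086416]]
```

View pics/w1.png

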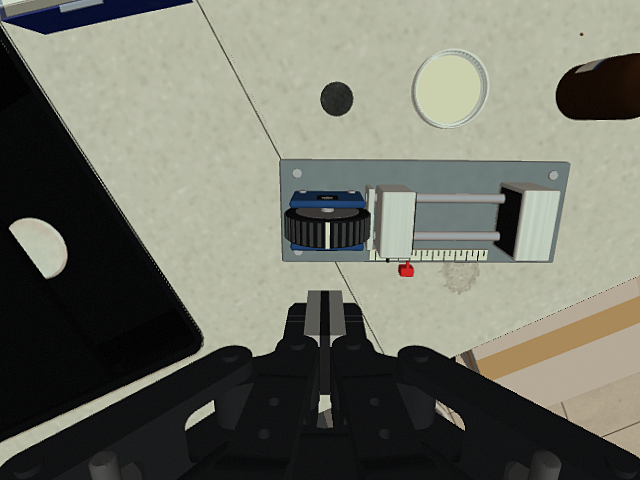

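To row units: 109 mm / 1000 = 0.109, 107 mm / 1000 = 0.107.

Request:
send_rows(rows="0 0 0 0 -0.009 0.05 -1;0 0 0 0 -0.009 0.09 -1;0 0 0 0 -0.009 0.102 -1;0 0 0 0 -0.009 0.105 -1;0 0 0 0 -0.009 0.107 -1;0 0 0 0 -0.009 0.109 -1;0 0 0 0 -0.009 0.109 -1")

```text
time: 3.28
eef_pos: [0.5717, -0.2281, 0.1053]
tcp_rot: [0.973, -0.233, 0.001, 0.0]
contact_force: [-0.2, 0.1, 0.3]
opening: 0.002
finger_force: 0.0
```

```bash
python3 st.py
```

```text
t 3.275 to wheel top (tip, tool mm) [-0.7  9.2  3.3] gauge -y in tool [-0.  1.  0.] down [ 0.002  0.    -1.   ] F [-0.21  0.09  0.35] op 0.0018566039216434897
```

Request:
send_rows(rows="0 0 0 -0.0005 -0.002 0.001 -1;0 0 0 -0.0005 -0.002 0.002 -1;0 0 0 -0.0005 -0.002 0.003 -1;0 0 0 -0.0005 -0.002 0.003 -1")

```text
time: 3.78
eef_pos: [0.5719, -0.2257, 0.1017]
tcp_rot: [0.973, -0.233, -0.0, -0.0]
contact_force: [-1.1, 0.3, 2.0]
opening: -0.001
finger_force: 1.4
```

To row units: 1 mm / 1000 = 0.001, 0.5 mm / 1000 = 0.0005.

Request:
send_rows(rows="0 0 0 0 0 0.0005 -1;0 0 0 0 0 0.0005 -1;0 0 0 0 0 0.001 -1;0 0 0 0 0 0.001 -1")

```text
time: 4.28
eef_pos: [0.5719, -0.2258, 0.1016]
tcp_rot: [0.973, -0.233, -0.0, -0.0]
contact_force: [-2.5, 2.5, 7.0]
opening: 0.003
finger_force: 3.5
```

To row units: 22 mm / 1000 = 0.022, 19 mm / 1000 = 0.019.

Request:
send_rows(rows="0 0 0 0 0 0.0007 -1;0 0 0 0 0.003 0.0007 -1;0 0 0 0 0.007 0.0007 -1;0 0 0 0 0.011 0.0007 -1;0 0 0 0 0.015 0.0007 -1;0 0 0 0 0.019 0.0007 -1;0 0 0 0 0.022 0.0007 -1;0 0 0 0 0.022 0.0007 -1")

```text
time: 5.28
eef_pos: [0.5618, -0.2459, 0.1011]
tcp_rot: [0.973, -0.233, -0.0, 0.0]
contact_force: [-3.2, 1.0, 7.3]
opening: -0.001
finger_force: 3.8
```

```bash
python3 look.py w2
```

```text
t 5.275 to wheel top (tip, tool mm) [  0.  -11.1  -0.9] gauge -y in tool [-0.001  1.     0.001] down [-0.     0.001 -1.   ] F [-3.19  1.    7.33] op -0.0012613105519592152
[[297.4132905  313.95898801]
 [392.30245154 325.56333097]
 [420.98798701 325.48681491]]
```

View pics/w2.png

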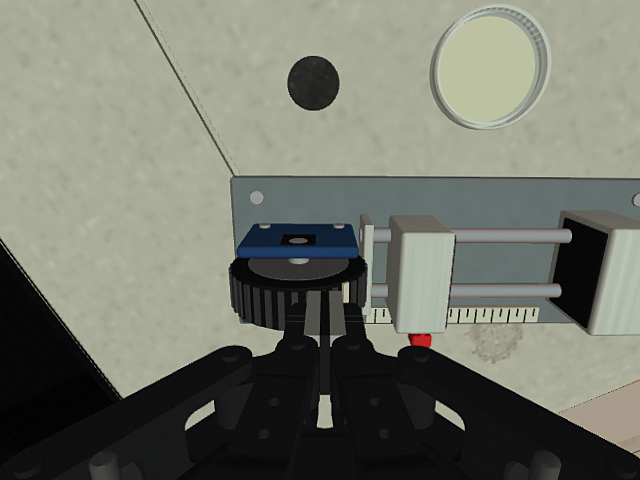

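To row units: -22 mm / 1000 = -0.022, -12 mm / 1000 = -0.012.

Request:
send_rows(rows="0 0 0 0 0 -0.004 -1;0 0 0 0 0 -0.008 -1;0 0 0 0 -0.012 -0.008 -1;0 0 0 0 -0.022 -0.008 -1;0 0 0 0 -0.022 -0.008 -1;0 0 0 0 -0.022 -0.003 -1;0 0 0 0 -0.022 -0.001 -1;0 0 0 0 -0.022 0 -1")

```text
time: 6.32
eef_pos: [0.5721, -0.2259, 0.1014]
tcp_rot: [0.973, -0.233, -0.0, -0.0]
contact_force: [-3.9, 3.4, 11.5]
opening: -0.001
finger_force: 5.7
```

To row units: 22 mm / 1000 = 0.022, 19 mm / 1000 = 0.019.

Request:
send_rows(rows="0 0 0 0 0 0 -1;0 0 0 0 0.003 0 -1;0 0 0 0 0.007 0 -1;0 0 0 0 0.011 0 -1;0 0 0 0 0.015 0 -1;0 0 0 0 0.019 0 -1;0 0 0 0 0.022 0 -1;0 0 0 0 0.022 0 -1")

```text
time: 7.32
eef_pos: [0.5618, -0.2461, 0.1011]
tcp_rot: [0.973, -0.233, -0.0, 0.0]
contact_force: [-3.0, -0.5, 6.7]
opening: 0.002
finger_force: 3.4
```

To row units: -110 mm / 1000 = -0.11, -60 mm / 1000 = -0.06.

Request:
send_rows(rows="0 0 0 0 0 -0.005 -1;0 0 0 0 0 -0.015 -1;0 0 0 0 0 -0.06 -1;0 0 0 0 -0.02 -0.11 -1;0 0 0 0 -0.02 -0.11 -1;0 0 0 0 -0.02 -0.11 -1")

```text
time: 8.07
eef_pos: [0.5706, -0.2274, 0.2095]
tcp_rot: [0.973, -0.232, -0.0, 0.0]
contact_force: [0.2, 0.0, 0.5]
opening: 0.001
finger_force: 0.0
```

```bash
cat > meas.py <<'E'
import sys; from st import *
n=sys.argv[1]
for c in ["top","side"]:
    p=ctrl.read_camera(c); print(c)
    uv=proj(p,[[*(R@np.array([-.04,.0165])+[x,y]),.018]])[0].astype(int)-[25,20]
    z=8; cr=p["color"][uv[1]:uv[1]+40,uv[0]:uv[0]+50,::-1]; cr=cv2.resize(cr,None,fx=z,fy=z,interpolation=cv2.INTER_CUBIC)
    globals()[c]=cr; print("offset",uv,"zoom",z)
w=ctrl.read_camera("wrist"); uv=proj(w,[[*(R@np.array([-.04,.0165])+[x,y]),.018]])[0].astype(int)-[80,60]
print("wrist off",uv); cw=cv2.resize(w["color"][max(uv[1],0):uv[1]+120,uv[0]:uv[0]+160,::-1],None,fx=2.5,fy=2.5,interpolation=cv2.INTER_CUBIC)
H=np.zeros((320+300,800,3),np.uint8)[:600]; H[:280,:400]=top[:280]; H[:280,400:]=side[:280]; H[290:290+cw.shape[0],:cw.shape[1]]=cw[:310]
cv2.imwrite(f"pics/{n}.png",H)
E
python3 meas.py m1
```

```text
t 8.075 to wheel top (tip, tool mm) [  0.6   9.4 107.5] gauge -y in tool [-0.001  1.     0.   ] down [-0.  0. -1.] F [0.17 0.03 0.45] op 0.0012915531230447844
top
offset [268 285] zoom 8
side
offset [356 270] zoom 8
wrist off [335 201]
```

View pics/m1.png

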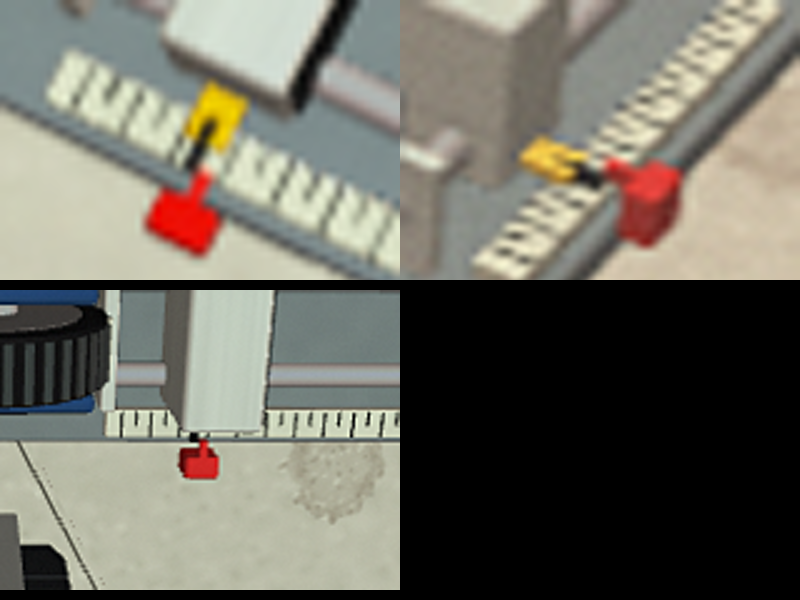

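```bash
python3 - <<'E'
from st import *
p=ctrl.read_camera("top");q=ctrl.read_camera("side");w=ctrl.read_camera("wrist")
t=lambda a:np.array(a)/8.+np.array([268,285])-.44
s=lambda a:np.array(a)/8.+np.array([356,270])-.44
u=lambda a:np.array(a)/2.5+np.array([335,201])-.3
g=lambda X:np.round(R.T@(X[:2]-[x,y])*1000,1)
for n,a,b,c in [("pointer",[197,163],[200,180],[195,147]),("mark",[205,174],[208,164],[204,153])]:
    X,e=tri(p,t(a),q,s(b)); print(n,np.round(X*1000,1),"gauge",g(X),e)
    for z in (.017,.019): print("  z",z,"top",g(ray(p,[t(a)],z)[0]),"side",g(ray(q,[s(b)],z)[0]),"wrist",g(ray(w,[u(c)],z)[0]))
E
```

```text
t 8.225 to wheel top (tip, tool mm) [  1.7   9.1 105.5] gauge -y in tool [-0.  1. -0.] down [-0.004 -0.    -1.   ] F [ 0.62  0.54 -0.8 ] op 0.0008835406785419991
pointer [ 501.9 -276.7   17.5] gauge [-39.5  19.3] 0.09560610453206664
  z 0.017 top [-39.6  19.3] side [-39.1  18.8] wrist [-38.4  18.4]
  z 0.019 top [-39.8  19.1] side [-40.2  21. ] wrist [-37.6  18.9]
mark [ 500.1 -278.3   20.1] gauge [-40.4  17. ] 0.4668191239086923
  z 0.017 top [-40.8  17.1] side [-38.   13.7] wrist [-40.6  15.1]
  z 0.019 top [-40.9  16.9] side [-39.1  16. ] wrist [-39.8  15.6]
```

To row units: 110 mm / 1000 = 0.11, 109 mm / 1000 = 0.109.

Request:
send_rows(rows="0 0 0 0 0.005 0.05 -1;0 0 0 0 0.005 0.095 -1;0 0 0 0 0.005 0.104 -1;0 0 0 0 0.005 0.107 -1;0 0 0 0 0.005 0.109 -1;0 0 0 0 0.005 0.11 -1;0 0 0 0 0.005 0.11 -1")

```text
time: 9.25
eef_pos: [0.5697, -0.2326, 0.102]
tcp_rot: [0.973, -0.233, 0.001, 0.001]
contact_force: [-1.8, 1.4, 4.9]
opening: -0.004
finger_force: 2.5
```

To row units: 9 mm / 1000 = 0.009, 8 mm / 1000 = 0.008.

Request:
send_rows(rows="0 0 0 0 0.002 0 -1;0 0 0 0 0.004 0 -1;0 0 0 0 0.006 0 -1;0 0 0 0 0.008 0 -1;0 0 0 0 0.009 0 -1;0 0 0 0 0.009 0 -1")

```text
time: 10.0
eef_pos: [0.5657, -0.2405, 0.102]
tcp_rot: [0.973, -0.233, 0.002, 0.0]
contact_force: [-1.3, 1.4, 5.0]
opening: -0.0
finger_force: 2.8
```

To row units: -110 mm / 1000 = -0.11, -60 mm / 1000 = -0.06.

Request:
send_rows(rows="0 0 0 0 0 -0.005 -1;0 0 0 0 0 -0.015 -1;0 0 0 0 0 -0.06 -1;0 0 0 0 0.015 -0.11 -1;0 0 0 0 0.015 -0.11 -1;0 0 0 0 0.015 -0.11 -1;0 0 0 0 0.015 -0.11 -1")

```text
time: 10.88
eef_pos: [0.5569, -0.2527, 0.2076]
tcp_rot: [0.973, -0.233, -0.002, -0.001]
contact_force: [0.6, 0.1, 0.1]
opening: -0.0
finger_force: 0.0
```

```bash
python3 meas.py m2
```

```text
t 10.875 to wheel top (tip, tool mm) [  1.7 -19.3 105.6] gauge -y in tool [-0.001  1.    -0.   ] down [-0.004 -0.    -1.   ] F [0.63 0.09 0.06] op -2.389219178107286e-05
top
offset [268 285] zoom 8
side
offset [356 270] zoom 8
wrist off [301 201]
```

View pics/m2.png

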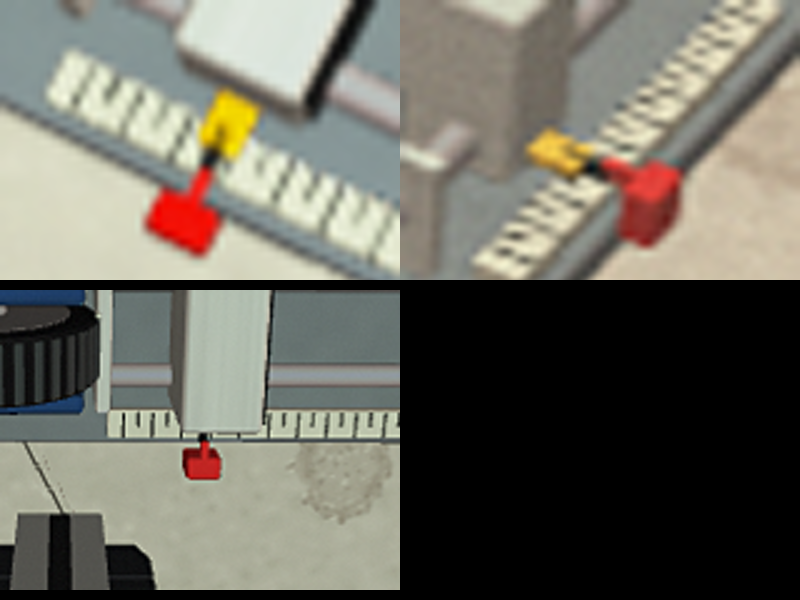

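The pointer and mark now line up: in the top pane they sit on one line at about (208, 165). In the wrist pane they are at x ≈ 203 and 205, under 1 mm apart. The finger is clear of the wheel.

```bash
python3 -c "
from plant import ctrl
print(ctrl.sign_off())"
```

```text
the job is handed in; nothing more can be done
None
```

The job is handed in: three finger strokes on the wheel closed the jaw until its pointer stood within about 1 mm of the red mark by the cameras, and the finger was lifted clear; the judge's verdict was not shown.

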